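# Check the latching stop button of the degassing pump

### The arm

A 6-joint arm with a two-finger parallel gripper is mounted at the origin on the work surface. World frame = base frame: x ahead of the robot, y to its left, z up, the work surface at z = 0. Lengths are in m, angles in rad, forces in N, time in s.
With the tool pointing down it reaches from about 0.275 to 1 m from the base axis. Payload 8.4 kg.
Tool frame: the origin (TCP) lies midway between the tips of the shut fingers; the grasp point (between the pads) lies 19 mm behind it; x points along the fingers, y is the direction in which the jaws open and shut, and the axes are right-handed (so a half turn about x gives the same grasp; the last joint's range is limited). The gripper opens to 85 mm and grips with 20 to 120 N. Pads are 22 mm wide; open, the fingers measure 114 mm over their backs; the gripper's body (76 mm by 85 mm) begins 54 mm behind the grasp point. The pads swing forward as they close: fully open they stand 13 mm farther back than shut.
Start: joints at [1.335, 0.353, 1.633, -0, 1.155, -0.002], TCP at [0.145, 0.608, 0.231] pointing down, gripper open.
Joint ranges: [-2.63, 2.63], [-0.92, 2.1], [0.06, 2.66], [-1.3, 4.44], [0, 2.69], [-3.02, 3.02]. Speed limits (rad/s): [2.22, 2.22, 2.79, 3.14, 3.14, 3.14].

### API

Orientations are given as a rotation vector (axis times angle).
In Python, from workcell import bot, read_camera, camera_info gives the robot as it stands. The module is installed in compiled form; this text tells all that it offers. Calls block until the motion is done:
- bot.move_to(position, orientation): joint-space move of the TCP to a pose.
- bot.move_straight(position, orientation=None, speed=0.15): straight line of the TCP; orientation=None keeps the orientation; speed is the mean speed in m/s.
- bot.move_j(angles): joint-space move.
- bot.command_gripper(opening): finger opening in m; the grip force is fixed at half the most; returns when the fingers have stopped.
- bot.hold(seconds).
- bot.inverse_kinematics(position, orientation): joint angles nearest the present ones, or None.
- bot.observe(): the state.
- read_camera(name): name is "scene" or "top" or "wrist"; returns (picture, depth): 384x512x3 uint8, red, green, blue; 384x512 float32, m along the optical axis (not along the pixel's ray), 0 where there is no reading.
- camera_info(name): a dict with "K" (3x3 intrinsics, pixels), "R" (3x3) and "t" (3): a world point X has camera coordinates R X + t. Camera axes: x right, y down, z forward; pixel columns grow to the right and rows downward; lengths in m; the calibration is good to about 2 mm. The wrist camera is an equidistant fisheye: a pixel r from the principal point sees the ray r / f radians off the axis. A picture is of the moment at which its call begins: read the wrist's pose just before it. camera_info takes no time and is no camera call; for the wrist camera it gives the pose at the moment of the call.
A pose or a line that the arm cannot do raises bot.PlanningError and nothing moves.
- bot.hand_in(): hands the job in, once; it reports no verdict.
The state is a dict: "time_s": time; "qpos": joint angles; "joint_velocities": joint speeds; "tau": joint torques, N m; "tcp_pos": TCP position; "tool_rot": TCP orientation; "force": force on the tool from outside, world axes, zero at the start; "wrist_torque": the same for the moment, N m; "gripper_width": finger opening in m.
Only numpy, scipy, OpenCV 4.12 (cv2) and the standard library are available. Lean on these libraries where they do the work, as an engineer would, in place of code of your own. Each camera call takes 0.05 s, during which the arm holds its last target.

### The job

Check the pump's stop before casting starts: press the mushroom button that has a raised grip bar across its head fully down so that it latches, then turn its bar about 60 degrees clockwise (seen from above) so that it springs back up, and leave it up and turned, with the hand clear. Do not press the plain round button on the other, equal box.

Things in the scene. Friction and masses are not known exactly. Their poses are not given: they have to be found in the camera images.
- stop_grip (a point): On the axis of the black stop button: head 50 mm across, 15 mm thick, on a steel collar atop a fixed grey box (90 x 90 x 55 mm). Across the head stands a grip bar 40 mm long, 14 mm wide, 23 mm high, with a thin pale line along its top; grip across its width. The point is in the bar, 10 mm below its flat top, 13 mm above the head (104 mm up from the bench). x runs along the bar, z up; moves with the button.
- stop (a joint): How far the stop button is pressed, in m: 0 up, 0.009 at its hard stop. It resists with up to about 5 N after the first 1 mm, then yields, and the force rises again only at the hard stop (12 N there is fine). Pushed all the way and let go, it stays latched at about 0.008; let go before 0.007 it springs back up.
- stop_knob (a joint): Turn of the stop button's head and bar, in rad, growing clockwise seen from above; starts at 0 to 0.15, end stop at 1.4. Light friction (0.04 N m); stays where left. It latches only when pressed near its starting angle. Past about 0.65 (37 degrees) the latch lets go and a weak spring (about 2 N) lifts the head as soon as nothing holds it down.
- start (a joint): How far the other button is pressed, in m: 0 up, 0.009 down. A plain black mushroom head of the same 50 mm, smooth on top, without a bar, on an equal grey box; not to be pressed. Either box may stand to the left.
Mind the look-alikes: they are no part of the job. What is shaped like the part that bears stop_grip but brown or orange is not meant. Leave any blue look-alike of the part that bears start alone.

How it is judged:
By the outcome, as a careful person would: the job done as asked, in the order asked, and still so for the second after the job is handed in, with the robot touching nothing.
It also fails if it takes over 38 s, if anything falls off the work surface, if the arm or the gripper's body presses on something with over 40 N, if the wrist force passes 120 N, or if a joint passes its speed limit or range.

## Working session

There is one attempt and no reset: what is moved stays moved. The work goes in short steps, each a Python script; the robot and the scene stay as the last script left them, time stands still between calls to the robot, and variables do not carry over. Pictures are saved under pics/ and viewed, and the job is handed in when it is done.

```bash
mkdir -p pics; python3 - <<'E'
from workcell import bot, read_camera, camera_info
import cv2, numpy as np
for n in ["scene","top"]:
    p,d=read_camera(n); i=camera_info(n)
    np.savez(f"pics/{n}0.npz",p=p,d=d,**i)
    cv2.imwrite(f"pics/{n}0.png",p[:,:,::-1]); print(n,i)
s=bot.observe(); print(s["time_s"],s["tcp_pos"],s["tool_rot"])
E
```

```text
scene {'K': array([[366.08925173,   0.        , 259.48489871],
       [  0.        , 366.08925173, 192.84255259],
       [  0.        ,   0.        ,   1.        ]]), 'R': array([[-0.58169098,  0.81335106,  0.00978023],
       [ 0.69337304,  0.50210018, -0.51684546],
       [-0.42528746, -0.293863  , -0.85602285]]), 't': array([ 0.30526403, -0.27308436,  1.14363578])}
top {'K': array([[366.85450026,   0.        , 255.28376934],
       [  0.        , 366.85450026, 190.27638007],
       [  0.        ,   0.        ,   1.        ]]), 'R': array([[-0.01871742, -0.99974831, -0.01236847],
       [-0.98130357,  0.02073935, -0.19134571],
       [ 0.19155406,  0.00855572, -0.98144477]]), 't': array([-0.0269861 ,  0.48340007,  0.97324012])}
0.1 [0.14468098 0.6075631  0.23060706] [ 0.18256149  1.56317663 -0.18460548]
```

View pics/scene0.png

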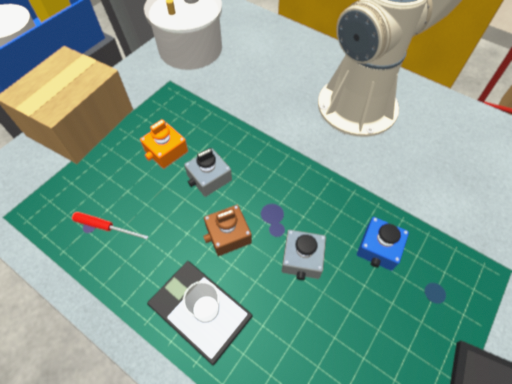

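View pics/top0.png

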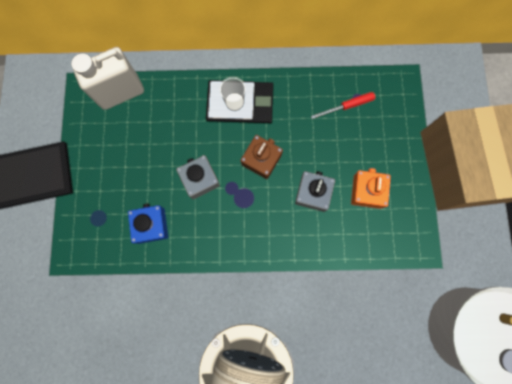

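Candidates in top (scene) pixels:
- Grey box with bar: (318,187), scene (207,160).
- Grey box, plain: (196,175), scene (305,245). This is the start button.
- Orange with bar: (374,185).
- Brown with bar: (263,152).
- Blue, plain: (145,222).

My choice is the grey box with the pale-lined black bar. I'll check it in a crop.

```bash
python3 - <<'E'
import cv2, numpy as np
out=[]
for n,(u,v) in [("top",(318,187)),("scene",(207,168))]:
    z=np.load(f"pics/{n}0.npz"); p=z["p"][v-30:v+30,u-30:u+30,::-1]
    out.append(cv2.resize(p,(390,390),interpolation=cv2.INTER_CUBIC))
cv2.imwrite("pics/crop.png",np.hstack(out))
z=np.load("pics/top0.npz");print(np.round(z["d"][176:198:2,306:332:2],3))
def cast(z,u,v,h):
    K,R,t=z["K"],z["R"],z["t"]; r=R.T@np.linalg.solve(K,[u,v,1]);c=-R.T@t
    return c+r*(h-c[2])/r[2]
print(cast(z,318,187,.114),cast(np.load("pics/scene0.npz"),207,155,.114))
E
```

```text
[[1.015 1.019 1.015 1.013 1.015 1.016 1.019 1.02  1.018 1.072 1.069 1.07
  1.068]
 [1.016 1.015 1.015 1.015 1.017 1.017 1.014 1.017 1.019 1.015 1.014 1.017
  1.015]
 [1.016 1.014 1.015 1.017 0.98  0.983 0.962 0.955 0.953 1.012 1.016 1.013
  1.014]
 [1.014 1.011 1.013 0.979 0.975 0.975 0.955 0.95  0.953 0.981 1.015 1.015
  1.016]
 [1.011 1.01  0.98  0.976 0.974 0.978 0.952 0.956 0.955 0.977 1.011 1.01
  1.013]
 [1.013 1.015 0.975 0.975 0.976 0.96  0.95  0.951 0.975 0.977 0.977 1.012
  1.008]
 [1.01  1.011 0.974 0.974 0.971 0.951 0.95  0.95  0.974 0.974 0.974 1.012
  1.008]
 [1.01  1.01  0.979 0.971 0.976 0.949 0.951 0.949 0.971 0.972 0.977 1.007
  1.008]
 [1.01  1.008 0.978 0.971 0.956 0.947 0.948 0.972 0.97  0.974 1.012 1.007
  1.012]
 [1.007 1.008 1.004 0.977 0.972 0.964 0.961 0.973 0.968 0.976 1.008 1.008
  1.011]
 [1.01  1.005 1.01  1.006 0.975 0.971 0.971 0.975 1.005 1.004 1.007 1.004
  0.   ]]
[ 0.47480904 -0.19984455  0.114     ] [ 0.48249676 -0.18965318  0.114     ]
```

View pics/crop.png

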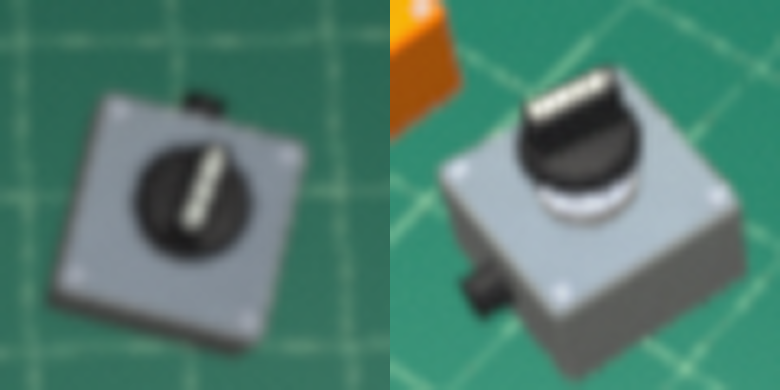

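The crop shows the black head with a pale-lined bar on a grey box, so the choice is right. Next I measure the line in both views.

```bash
cat > h.py <<'E'
import cv2, numpy as np
def cast(K,R,t,u,v,h):
    r=R.T@np.linalg.solve(K,[u,v,1]);c=-R.T@t
    return c+r*(h-c[2])/r[2]
E
python3 - <<'E'
import cv2, numpy as np
from h import cast
for n,(u,v),w in [("top",(321,185),(9,11)),("scene",(206,154),(12,8))]:
    z=np.load(f"pics/{n}0.npz"); p=z["p"]; K,R,t=z["K"],z["R"],z["t"]
    f=4
    cr=p[v-w[1]:v+w[1],u-w[0]:u+w[0]]
    g=cr.astype(float); hsv=cv2.cvtColor(cr,cv2.COLOR_RGB2HSV)
    # pale: warm (R>=B) bright
    m=((g[...,0]>105)&(g[...,0]>=g[...,2]-2)).astype(np.uint8)
    k,l,st,ce=cv2.connectedComponentsWithStats(m)
    i=1+np.argmax(st[1:,4]); print(n,st[i],ce[i])
    print("\n".join("".join(".#"[x] for x in r) for r in (l==i).astype(int)))
    ys,xs=np.nonzero(l==i)
    P=np.array([cast(K,R,t,x+u-w[0],y+v-w[1],.114)[:2] for x,y in zip(xs,ys)])
    wt=g[ys,xs,0]; c=(P*wt[:,None]).sum(0)/wt.sum()
    ev,V=np.linalg.eigh(np.cov(P.T)); a=V[:,1]; s=(P-c)@a
    print("c",c,"mid",c+a*(s.max()+s.min())/2,"len",np.ptp(s),"yaw deg",np.degrees(np.arctan2(a[1],a[0])))
    # depth points of bar top
    if n=="top":
        vv,uu=np.mgrid[165:210,295:345]; d=z["d"][165:210,295:345]
        X=np.stack([(uu-K[0,2])*d/K[0,0],(vv-K[1,2])*d/K[1,1],d],-1)
        W=(X-t)@R
        b=W[...,2]>.103; print("bar depth",b.sum(),W[b].mean(0)); 
        h=(W[...,2]>.078); print("head",h.sum(),W[h].mean(0))
        bb=(W[...,2]>.045)&(W[...,2]<.12); q=W[bb][:,:2].astype(np.float32); print("box",cv2.minAreaRect(q))
E
```

```text
top [ 4  6  7 12 40] [ 7.   11.45]
..................
..................
..................
..................
..................
..................
........###.......
.......####.......
.......###........
.......###........
......####........
......###.........
......###.........
.....####.........
.....###..........
....####..........
....####..........
.....##...........
..................
..................
..................
..................
c [ 0.47891039 -0.20263751] mid [ 0.47922661 -0.20276952] len 0.03217731374157223 yaw deg 157.34063541757135
bar depth 95 [ 0.45761172 -0.18576277  0.21135582]
head 280 [ 0.46955808 -0.19569321  0.13088658]
box ((0.47821786999702454, -0.20296801626682281), (0.08982780575752258, 0.09008210152387619), 73.6335220336914)
scene [ 4  3 13  8 45] [9.8        6.42222222]
........................
........................
........................
..............###.......
............#####.......
.........#######........
.......########.........
.....########...........
....#######.............
....#####...............
.....##.................
........................
........................
........................
........................
........................
c [ 0.48084736 -0.20126285] mid [ 0.47988532 -0.20089586] len 0.03371184761842275 yaw deg 159.11962956608642
```

```bash
cat >> h.py <<'E'
from scipy.spatial.transform import Rotation as Ro
def rot(jaw_deg):
    a=np.radians(jaw_deg); y=np.array([np.cos(a),np.sin(a),0]); x=np.array([0,0,-1.])
    return Ro.from_matrix(np.stack([x,y,np.cross(x,y)],1)).as_rotvec()
E
python3 - <<'E'
from workcell import bot
from h import *
np.set_printoptions(precision=3,suppress=True)
s=bot.observe(); print(Ro.from_rotvec(s["tool_rot"]).as_matrix())
for j in (68,8,-112,-172):
  for z in (.2,.094): print(j,z,bot.inverse_kinematics([.479,-.202,z],rot(j)))
E
```

```text
[[-0.     0.232  0.973]
 [-0.001  0.973 -0.232]
 [-1.    -0.001 -0.   ]]
68 0.2 [-0.402  0.225  1.888 -0.     1.029 -1.589]
68 0.094 [-0.402  0.372  1.971 -0.     0.799 -1.589]
8 0.2 [-0.402  0.225  1.888 -0.     1.029 -0.542]
8 0.094 [-0.402  0.372  1.971 -0.     0.799 -0.542]
-112 0.2 [-0.402  0.225  1.888  0.     1.029  1.553]
-112 0.094 [-0.402  0.372  1.971  0.     0.799  1.553]
-172 0.2 [-0.402  0.225  1.888  0.     1.029  2.6  ]
-172 0.094 [-0.402  0.372  1.971  0.     0.799  2.6  ]
```

```bash
python3 - <<'E'
from workcell import bot, read_camera, camera_info
from h import *
np.set_printoptions(precision=4,suppress=True)
bot.move_to([.479,-.202,.2],rot(68)); 
s=bot.observe(); print(s["time_s"],s["tcp_pos"])
i=camera_info("wrist"); p,d=read_camera("wrist"); np.savez("pics/wrist1.npz",p=p,d=d,**i); print(i)
cv2.imwrite("pics/wrist1.png",p[:,:,::-1])
bot.command_gripper(0); s=bot.observe(); print(s["time_s"],s["gripper_width"],s["force"])
E
```

```text
3.175 [ 0.4793 -0.2015  0.2   ]
{'K': array([[297.3186,   0.    , 251.6401],
       [  0.    , 297.3186, 192.5741],
       [  0.    ,   0.    ,   1.    ]]), 'R': array([[ 0.3745,  0.9272,  0.0013],
       [ 0.8913, -0.3604,  0.2752],
       [ 0.2556, -0.1019, -0.9614]]), 't': array([ 0.0066, -0.5271,  0.206 ])}
3.9917 -0.00016209936941470815 [0.6683 0.0501 0.4073]
```

View pics/wrist1.png

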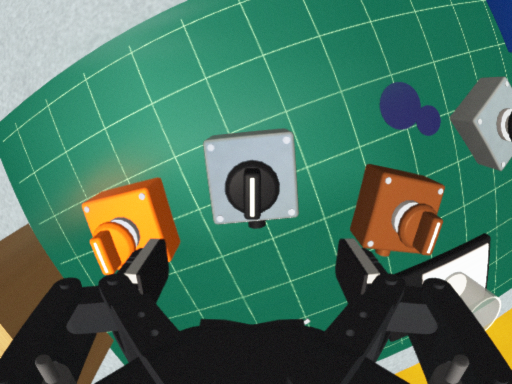

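The wrist view shows the bar vertical at about (252,194), centred between the fingers (finger pads at about (145,255) and (360,258)). I'll refine the position by casting a fisheye ray.

```bash
cat >> h.py <<'E'
def fcast(K,R,t,u,v,h):
    a=np.array([u-K[0,2],v-K[1,2]])/K[0,0]; r=np.hypot(*a); k=np.sin(r)/r if r>1e-9 else 1
    d=R.T@np.array([a[0]*k,a[1]*k,np.cos(r)]); c=-R.T@t
    return c+d*(h-c[2])/d[2]
def line(z,box,h=.114,thr=150):
    u0,u1,v0,v1=box; p=z["p"]; g=p[v0:v1,u0:u1].astype(float)
    m=((g.min(-1)>thr)).astype(np.uint8); k,l,st,ce=cv2.connectedComponentsWithStats(m)
    i=1+np.argmax(st[1:,4]); print(st[i],ce[i]+[u0,v0]); ys,xs=np.nonzero(l==i)
    P=np.array([fcast(z["K"],z["R"],z["t"],x+u0,y+v0,h)[:2] for x,y in zip(xs,ys)])
    ev,V=np.linalg.eigh(np.cov(P.T)); a=V[:,1]; c=P.mean(0); s=(P-c)@a
    return c+a*(s.max()+s.min())/2,np.ptp(s),np.degrees(np.arctan2(a[1],a[0]))
E
python3 - <<'E'
from h import *
z=np.load("pics/wrist1.npz")
print(line(z,(235,270,165,220)))
E
```

```text
[ 15  13   5  39 192] [251.98958333 196.90104167]
(array([ 0.47938936, -0.20066496]), np.float64(0.03201919824976068), np.float64(158.1108580632979))
```

Three views agree on centre (0.479, -0.2015) and yaw 158°. Now I press with shut fingers on the bar top, monitoring force.

```bash
python3 - <<'E'
from workcell import bot, read_camera, camera_info
from h import *
np.set_printoptions(precision=4,suppress=True)
X,Y=.4792,-.2015
bot.move_straight([X,Y,.119],speed=.1)
f0=bot.observe()["force"][2]; print("f0",f0)
z=.119; pk=0
while z>.1005:
    z-=.001; bot.move_straight([X,Y,z],speed=.03); 
    s=bot.observe(); f=s["force"][2]-f0; print(round(z,4),s["tcp_pos"][2].round(4),f.round(2),s["time_s"])
    if z<.1095 and f>9: break
    if f>14: break
bot.hold(.2); print(bot.observe()["force"]-0)
bot.move_straight([X,Y,.2],speed=.15)
bot.command_gripper(.085)
i=camera_info("wrist"); p,d=read_camera("wrist"); np.savez("pics/wrist2.npz",p=p,d=d,**i)
cv2.imwrite("pics/wrist2.png",p[:,:,::-1])
p,d=read_camera("scene"); cv2.imwrite("pics/scene2.png",p[:,:,::-1])
print(line(dict(p=np.load("pics/wrist2.npz")["p"],**i),(235,270,165,220),.106)); s=bot.observe(); print(s["time_s"],s["force"])
w1,w2=[np.load(f"pics/wrist{k}.npz")["d"][185:208,248:256] for k in(1,2)]
print(np.median(w1),np.median(w2))
E
```

```text
f0 0.9053145342273717
0.118 0.1184 -1.11 5.2
0.117 0.117 -0.78 5.45
0.116 0.1159 -0.25 5.7
0.115 0.1149 -0.61 5.95
0.114 0.114 -0.41 6.2
0.113 0.113 0.71 6.45
0.112 0.112 2.31 6.7
0.111 0.1109 0.11 6.95
0.11 0.1098 -1.47 7.2
0.109 0.1088 -0.44 7.45
0.108 0.1079 -1.38 7.7
0.107 0.1069 -0.84 7.95
0.106 0.106 0.03 8.2
0.105 0.1051 0.93 8.45
0.104 0.1049 11.31 8.7
[-1.6424  0.8415 11.0832]
[  0  41  35  14 269] [252.145  214.4758]
(array([ 0.4957, -0.2073]), np.float64(0.02905032817214228), np.float64(68.4920628982108))
10.575 [0.3006 0.2211 0.0713]
0.2383298 0.24660333
```

The hard stop was felt at 0.1049 (about 11 N). After release the bar top reads 8.3 mm farther off, so the button is latched. I'll check the pictures.

```bash
python3 - <<'E'
import cv2,numpy as np
a=[cv2.resize(cv2.imread(f"pics/wrist{k}.png")[120:240,190:320],(390,360)) for k in (1,2)]
cv2.imwrite("pics/cmp12.png",np.hstack(a))
from h import *
z=np.load("pics/wrist2.npz"); print(line(z,(243,261,170,212),.106))
E
```

```text
[  7   6   5  36 180] [252.  193.5]
(array([ 0.47870217, -0.2004252 ]), np.float64(0.030300560719637437), np.float64(157.97797813168043))
```

View pics/cmp12.png

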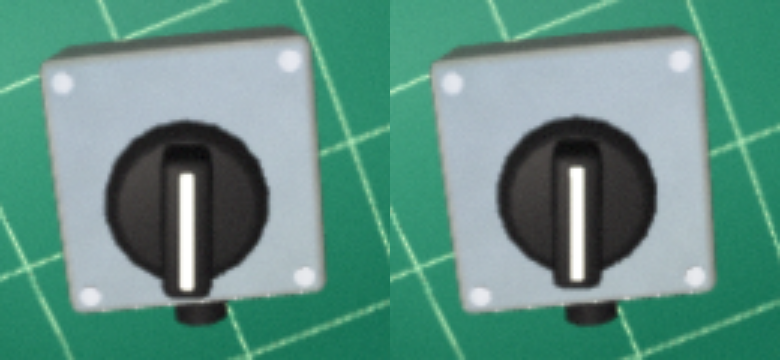

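```bash
python3 - <<'E'
from workcell import bot, read_camera, camera_info
from h import *
np.set_printoptions(precision=3,suppress=True)
X,Y,Z=.4790,-.2013,.092
def st(l):
    s=bot.observe(); print(l,s["time_s"],s["tcp_pos"],s["force"],s["wrist_torque"],round(float(s["gripper_width"]),4),s["qpos"][5])
bot.move_straight([X,Y,.12],speed=.12); bot.move_straight([X,Y,Z],speed=.06); st("down")
bot.command_gripper(0); st("grip")
if bot.observe()["gripper_width"]>.009:
    for a in (53,38,23,8):
        bot.move_to([X,Y,Z],rot(a)); st(a)
    p,d=read_camera("wrist"); cv2.imwrite("pics/wrist3.png",p[:,:,::-1])
E
```

```text
down 12.0083 [ 0.479 -0.201  0.092] [-1.134  0.23   1.436] [ 0.01  -0.031  0.012] 0.085 -1.5875819079357563
grip 12.6583 [ 0.479 -0.201  0.092] [ 0.474 -0.198  1.122] [ 0.06 -0.    0.02] 0.012 -1.5876081054423814
53 13.0167 [ 0.479 -0.201  0.092] [-0.309  0.592  1.588] [ 0.002  0.009 -0.016] 0.0128 -1.3297544279360134
38 13.375 [ 0.479 -0.201  0.092] [-0.683  0.153  1.636] [-0.069  0.008 -0.053] 0.0122 -1.0705052748584607
23 13.7333 [ 0.479 -0.201  0.092] [-1.48   0.209  1.882] [-0.16   0.102 -0.026] 0.0119 -0.8096890208031158
8 14.0917 [ 0.479 -0.201  0.092] [-1.333 -1.142  1.788] [-0.182  0.138 -0.061] 0.0125 -0.5482730689537003
```

View pics/wrist3.png

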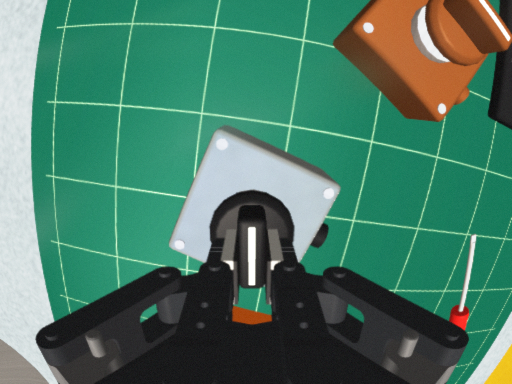

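The bar turned with the hand: it still sits between the pads at (252,255), and the box appears turned by 60°. Now I release and back off.

```bash
python3 - <<'E'
from workcell import bot, read_camera, camera_info
from h import *
np.set_printoptions(precision=4,suppress=True)
X,Y=.4790,-.2013
bot.hold(.2); bot.command_gripper(.085); bot.hold(.2); print(bot.observe()["force"])
bot.move_straight([X,Y,.2],speed=.12); bot.hold(.3)
i=camera_info("wrist"); p,d=read_camera("wrist"); np.savez("pics/wrist4.npz",p=p,d=d,**i)
cv2.imwrite("pics/wrist4.png",p[:,:,::-1])
p2,_=read_camera("scene"); cv2.imwrite("pics/scene4.png",p2[:,:,::-1])
s=bot.observe(); print(s["time_s"],s["tcp_pos"],s["force"],s["gripper_width"])
print(np.median(d[185:208,248:256]))
print(line(np.load("pics/wrist4.npz"),(243,261,170,215),.114))
E
```

```text
[0.0113 0.2733 0.0027]
16.6917 [ 0.4789 -0.2013  0.1998] [-0.0172 -1.1534 -0.1544] 0.08507141913327677
0.23773836
[  7   9   5  36 180] [252.  196.5]
(array([ 0.479 , -0.1998]), np.float64(0.029358437566948566), np.float64(97.97807695987225))
```

View pics/wrist4.png

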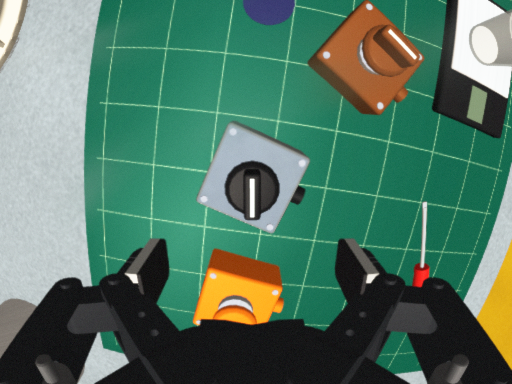

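The picture shows the bar at (252,196). Its yaw went from 158° to 98°, which is 60° clockwise. The bar-top depth is back to 0.238 m, so the head is up and the hand is 86 mm above it.

```bash
python3 -c "
from workcell import bot
bot.hand_in()"
```

```text
the job is handed in; nothing more can be done
```

The stop check is done and handed in at about 16.7 s of the 38 s allowed. The button is up and turned, with the open hand about 86 mm above it.

- **Press:** I pressed the barred black button on the grey box to its hard stop with shut fingers, at about 11 N. After I let go it stayed latched, with the bar top 8.3 mm lower in the wrist depth picture.
- **Turn:** I gripped the bar, turned it clockwise and released it. The bar's yaw went from 158° to 98°, which is 60°.
- **Spring back:** The bar-top depth returned to 0.238 m, its value before the press, so the head is fully up.

I moved nothing near the plain button or the orange, brown and blue look-alikes. The positions of the bar from the top, scene and wrist views agreed within about 2 mm. My only bad reading was one automatic search for the pale line after the press, which picked the wrong spot. Redone on a tighter crop, it agreed with the others.

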